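Centre a wobbly finial on its post cap

ROBOT

A 6-joint arm with a two-finger parallel gripper is mounted at the origin on the work surface; the furniture and walls round the work are solid. World frame = base frame: x ahead of the robot, y to its left, z up, the work surface at z = 0. Lengths are in mm, angles in rad, forces in N, time in s.
With the tool pointing down it reaches from about 350 to 775 mm from the base axis. Payload 7.3 kg.
Tool frame: the origin (TCP) lies at the very end of the fingers, on their centre line; the grasp point (between the pads) lies 19 mm behind it; z points along the fingers, y is the line along which they close (so a half turn about z gives the same grasp; the last joint's range is limited). The gripper opens to 92 mm and grips with 3 to 60 N. Pads are 19 mm wide; open, the fingers measure 130 mm over their backs; the gripper's body (75 mm by 190 mm) begins 47 mm behind the grasp point.
Start: joints at [1.01, 0.342, 1.524, -0, 1.275, -0.146], TCP at [211.567, 480.504, 226.741] pointing down, gripper open.
Joint ranges: [-2.53, 2.53], [-0.77, 2.02], [0.04, 2.7], [-1, 4.14], [0.28, 2.66], [-3.11, 3.11]. Speed limits (rad/s): [2.57, 2.57, 3.14, 3.14, 3.14, 3.14].

INTERFACE

Orientations are given as [roll, pitch, yaw] about the fixed x, y, z axes, in that order (R = Rz(yaw) Ry(pitch) Rx(roll)).
In Python, from plant import * gives the robot as it stands.
- The arm moves only by the tool arm_command, never from a script. Its arguments are lists of equal length, an entry for each row: "gripper": the finger opening in mm, from 0 to 91.8; "dp": the shift along the tool's x, y, z in units of 25 mm (1.0 is 25 mm), a list of three; "twist": the turn about the tool's z in units of 5 degrees (1.0 is 5 degrees). A call has exactly 5 rows; each row shifts and turns the commanded pose from where the row before left it, along the tool's axes as they then stand; what a row does not reach is not made up. A row lasts 1/8 s, in which the tool goes at most 62.5 mm and 10.7 degrees, less where a joint would pass 70% of its speed; a pose out of reach is approached as far as the arm can. A call is refused whole if a number of a shift passes 1 or a number of a turn 1, either way. A call with a gripper value outside its range is refused whole. The fingers move at their own pace and stop on an object; the grip force is fixed at half the most. Time passes only in rows, so rows that do not move let the fingers close, or fill a call up. It gives the time, the measured TCP pose, the force, the opening and the grip force at its end, in the units of the state.
- get_obs(): the state, without advancing time (a new reading comes with each control period).
- capture(name): name is "scene" or "side" or "wrist"; returns the picture (400x640x3 uint8, red, green, blue); there is no depth.
- get_calibration(name): a dict with "mtx" (3x3 intrinsics, pixels), "dist_coeffs" ([k1, k2, p1, p2, k3] as OpenCV has them; the pictures are not rectified), "position" and "attitude" of the camera in the world; the wrist camera has in their place "mount" (4x4, takes a point from camera to tool coordinates, whose origin is the TCP and whose axes are the flange's). Camera axes: x right, y down, z forward; pixel columns grow to the right and rows downward; lengths in mm; the calibration is good to about 2 mm. A picture is of the moment at which its call begins: read the wrist's pose just before it. get_calibration takes no time and is no camera call.
- close_job(): hands the job in; it is judged then, once.
The state is a dict: "time": time; "joint_positions": joint angles; "dq": joint speeds; "tau": joint torques, N m; "tool_pos": TCP position; "tcp_rot": TCP orientation; "contact_force": force on the tool from outside, world axes, zero at the start; "moment": the same for the moment, N m; "grip_width": finger opening in mm; "finger_force": force on a finger pad.
Only numpy, scipy, OpenCV 4.12 (cv2) and the standard library are available. Lean on these libraries where they do the work, as an engineer would, in place of code of your own. Each camera call takes 0.05 s, during which the arm holds its last target. There are 200 camera calls.

TASK

One of the two small dark turned finials stands off-centre on its square light-wood post cap: nudge it with light pushes of the fingertips, low at its foot, until it stands upright in the very middle of the cap, where the scribed diagonals cross, like its mate on the other cap. It is top-heavy, so do not tip it over, and do not pinch, lift or carry it or press hard on it; only push gently. Leave both caps, the mate and the things around where they are.

Things in the scene. Friction and masses are not known exactly. Their poses are not given: they have to be found in the camera images.
- finial: the off-centre finial: a loose dark-wood turned piece like a chess pawn, 61 mm tall, 0.12 kg or so; round foot 40 mm in diameter with an upright rim from 0 to 10 mm above its underside, thin neck 17 to 24 mm in diameter from 14 to 34 mm up, round head 31 mm in diameter centred 45 mm up (it overhangs the neck, not the foot). Origin at the centre of its underside, z up. Pushed at the foot it slides and stays upright; pushed at the head it tips
- cap: the post cap under it: a loose square light-wood block, 30 mm tall, stepped: 100 mm square at the bottom, flat top 84 mm square with two thin dark scribed diagonals that cross at its middle; about 0.45 kg, not fastened to the bench. Origin at the centre of its underside, x and y along its sides, z up
- cap_middle (a point): the middle of the cap's top face, where the diagonals cross, 30 mm above the bench
- mate_finial: an identical finial, already centred on its own cap, off to the left and nearer the robot; leave alone. Origin at the centre of its underside
- mate_cap: the identical cap under the mate; leave alone. Origin at the centre of its underside
- sanding_block: cork sanding block, 64x113x32 mm, a bystander at the far right, by the red tool box
- pliers: pliers with red handles, 70x175x18 mm, lying across the far end of the bench, a bystander
- marking_gauge: wooden marking gauge, 57x200x65 mm, a bystander at the left, near the edge of the bench

How it is judged:
By the outcome, as a careful person would: the job done as asked, in the order asked, and still so for the second after the job is handed in, with the robot touching nothing.
It also fails if it takes over 37 s, if anything falls off the work surface, if the arm or the gripper's body presses on something with over 40 N, if the wrist force passes 120 N, or if a joint passes its speed limit or range.

## Working session

There is one attempt and no reset: what is moved stays moved. The work goes in short steps, Python scripts to look and compute and a tool call to move; the robot and the scene stay as the last step left them, time stands still between calls to the robot, and variables do not carry over. Pictures are saved under pics/ and viewed, at most 10 in all, crops included, and the job is handed in when it is done.

Besides the shell and the picture viewer there is one more tool, called after "Request:" as a command line: name --pt "numbers of a row" for each row, then --argument value for the rest. arm_command: Moves the arm, as the interface text tells. Its arguments: {"type":"object","properties":{"gripper":{"type":"array"},"dp":{"type":"array"},"twist":{"type":"array"}},"required":["gripper","dp","twist"]}

```bash
ls; mkdir -p pics
python3 - <<'E'
from plant import *
import cv2,numpy as np
o=get_obs();print({k:np.round(o[k],3) for k in ('time','tool_pos','tcp_rot','grip_width')})
a=capture("scene");b=capture("side")
cv2.imwrite("pics/scene.png",a[:,:,::-1]);cv2.imwrite("pics/side.png",b[:,:,::-1])
for n in("scene","side","wrist"):
  print(n,{k:np.round(v,3).tolist() for k,v in get_calibration(n).items()})
E
```

```text
pics
{'time': np.float64(0.0), 'tool_pos': array([211.321, 480.117, 226.04 ]), 'tcp_rot': array([-3.14 , -0.   ,  2.727]), 'grip_width': np.float64(91.693)}
scene {'mtx': [[509.337, 0.0, 330.831], [0.0, 509.337, 200.43], [0.0, 0.0, 1.0]], 'dist_coeffs': [-0.067, 0.0, 0.0, 0.0, 0.0], 'position': [-175.822, -601.003, 736.614], 'attitude': [-2.202, 0.009, -0.826]}
side {'mtx': [[425.006, 0.0, 324.495], [0.0, 425.006, 195.537], [0.0, 0.0, 1.0]], 'dist_coeffs': [-0.007, 0.0, 0.0, 0.0, 0.0], 'position': [549.955, -807.702, 581.831], 'attitude': [-2.138, -0.01, 0.062]}
wrist {'mtx': [[279.687, 0.0, 319.792], [0.0, 279.687, 198.923], [0.0, 0.0, 1.0]], 'dist_coeffs': [-0.038, 0.0, 0.0, 0.0, 0.0], 'mount': [[0.001, -0.963, -0.271, 73.27], [1.0, 0.001, 0.001, -0.243], [-0.001, -0.271, 0.963, -158.457], [0.0, 0.0, 0.0, 1.0]]}
```

View pics/scene.png

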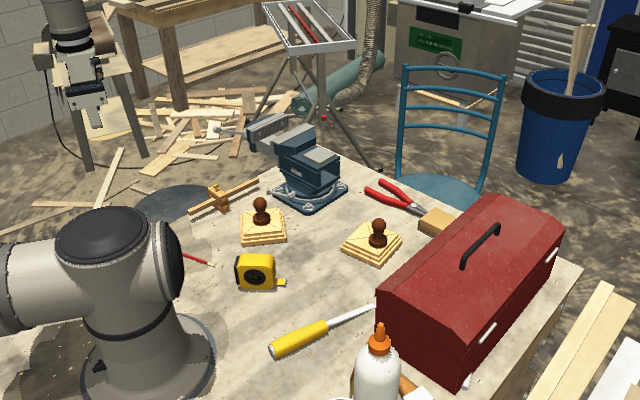

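View pics/side.png

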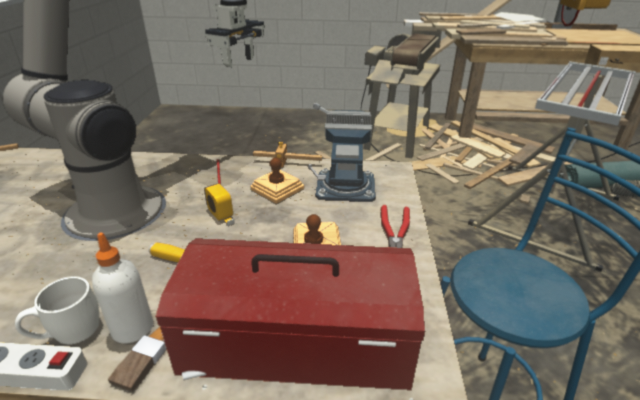

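The scene view shows the off-centre finial near (378,233) on a cap centred near (372,242). The mate is at (261,212) with the vise behind it, and the toolbox is to the right. In the side view the finial is at (314,228), partly behind the toolbox.

```bash
cat > h.py <<'E'
from plant import *
import cv2,numpy as np
from scipy.spatial.transform import Rotation as R
def cam(n,o=None):
    c=get_calibration(n)
    if n!="wrist": return c,R.from_euler('xyz',c['attitude']).as_matrix(),np.array(c['position'])
    o=o or get_obs(); T=R.from_euler('xyz',o['tcp_rot']).as_matrix(); M=np.array(c['mount'])
    return c,T@M[:3,:3],T@M[:3,3]+o['tool_pos']
def ray(n,px,z,o=None):
    c,r,p=cam(n,o)
    u=cv2.undistortPoints(np.array(px,float).reshape(-1,1,2),np.array(c['mtx']),np.array(c['dist_coeffs']))[:,0]
    d=np.c_[u,np.ones(len(u))]@r.T
    return p+d*((z-p[2])/d[:,2])[:,None]
def proj(n,P,o=None):
    c,r,p=cam(n,o)
    return cv2.projectPoints((np.array(P,float).reshape(-1,3)-p)@r,np.zeros(3),np.zeros(3),np.array(c['mtx']),np.array(c['dist_coeffs']))[0][:,0]
E
python3 - <<'E'
from h import *
np.set_printoptions(suppress=True,precision=1)
print(ray("scene",[[379,224],[261,204]],75))
print(ray("scene",[[373,240],[262,226]],30))
print("vise/box/pliers",ray("scene",[[310,215],[275,195],[345,190]],0), ray("scene",[[376,300],[490,197]],100))
o=get_obs();print(R.from_euler('xyz',o['tcp_rot']).as_matrix())
print(ray("side",[[314,221]],75))
im=cv2.imread("pics/scene.png");cv2.imwrite("pics/c1.png",cv2.resize(im[180:280,220:440],None,fx=3.6,fy=3.6,interpolation=cv2.INTER_CUBIC))
E
```

```text
[[ 491.7 -113.7   75. ]
 [ 373.8  120.9   75. ]]
[[ 486.  -104.8   30. ]
 [ 358.8  106.4   30. ]]
vise/box/pliers [[485.   83.4   0. ]
 [484.5 205.3   0. ]
 [617.4  89.9   0. ]] [[ 303.7 -254.5  100. ]
 [ 698.  -252.   100. ]]
[[-0.9  0.4 -0. ]
 [ 0.4  0.9 -0. ]
 [ 0.  -0.  -1. ]]
[[ 490.3 -110.6   75. ]]
```

View pics/c1.png

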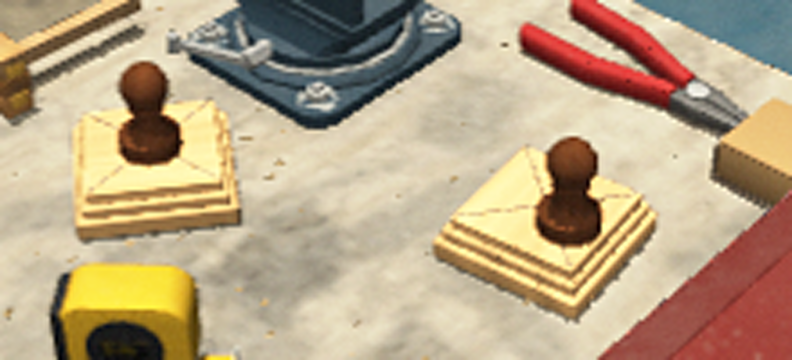

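The crop shows the cap's top corners at (530,150), (452,215), (568,275) and (645,205), with the foot near (568,224). In full-image pixels that puts the middle near (372,239), and the foot is off towards the toolbox. I'll move in for a close wrist view.

Request:
arm_command --gripper '[91, 91, 91, 91, 91]' --pt "-1 -0.88 0" --pt "-1 -0.88 0" --pt "-1 -0.88 0" --pt "-1 -0.88 0" --pt "-1 -0.88 0" --twist '[0, 0, 0, 0, 0]'

```text
time: 0.72
tool_pos: [281.8, 328.3, 226.5]
tcp_rot: [-3.141, -0.0, 2.727]
contact_force: [-0.4, 0.2, -0.2]
grip_width: 91.1
finger_force: 0.0
```

Request:
arm_command --gripper '[91, 91, 91, 91, 91]' --pt "-1 -0.88 0" --pt "-1 -0.88 0" --pt "-1 -0.88 0" --pt "-1 -0.88 0" --pt "-1 -0.88 0" --twist '[0, 0, 0, 0, 0]'

```text
time: 1.35
tool_pos: [351.9, 177.3, 226.5]
tcp_rot: [-3.141, -0.0, 2.727]
contact_force: [-0.0, 1.0, -0.1]
grip_width: 91.3
finger_force: 0.0
```

Request:
arm_command --gripper '[91, 91, 91, 91, 91]' --pt "-1 -0.88 0" --pt "-1 -0.88 0" --pt "-1 -0.88 0" --pt "-1 -0.88 0" --pt "-1 -0.88 0" --twist '[0, 0, 0, 0, 0]'

```text
time: 1.98
tool_pos: [421.9, 26.3, 226.5]
tcp_rot: [3.142, -0.001, 2.727]
contact_force: [0.6, 0.6, 0.8]
grip_width: 91.2
finger_force: 0.0
```

Request:
arm_command --gripper '[24, 24, 24, 24, 24]' --pt "-1 -0.88 0" --pt "-1 -0.88 0" --pt "-1 -0.88 0" --pt "-1 -0.88 0" --pt "-1 -0.88 0" --twist '[0, 0, 0, 0, 0]'

```text
time: 2.6
tool_pos: [492.0, -124.7, 226.3]
tcp_rot: [3.141, -0.001, 2.727]
contact_force: [0.5, -0.1, 0.6]
grip_width: 45.5
finger_force: 0.0
```

Request:
arm_command --gripper '[24, 24, 24, 24, 24]' --pt "-1 -0.88 0.4" --pt "0 0 0.5" --pt "0 0 0.5" --pt "0 0 0.5" --pt "0 0 0.5" --twist '[1, 1, 1, 1, 1]'

```text
time: 3.22
tool_pos: [505.6, -153.8, 165.9]
tcp_rot: [-3.141, -0.001, 2.287]
contact_force: [0.1, -0.8, 0.5]
grip_width: 23.8
finger_force: 0.0
```

Request:
arm_command --gripper '[24, 24, 24, 24, 24]' --pt "0 0 0.4" --pt "0 0 0.4" --pt "0 0 0.2" --pt "0 0 0" --pt "0 0 0" --twist '[1, 1, 1, 1, 0]'

```text
time: 3.85
tool_pos: [505.7, -153.8, 141.3]
tcp_rot: [-3.141, -0.001, 1.942]
contact_force: [-0.5, -0.3, 0.3]
grip_width: 23.9
finger_force: 0.0
```

Run:
```python
from h import *
import json
o=get_obs();print({k:np.round(o[k],3).tolist() for k in ('time','tool_pos','tcp_rot','grip_width','joint_positions')})
a=capture("wrist");cv2.imwrite("pics/w1.png",a[:,:,::-1])
json.dump({k:np.array(v).tolist() for k,v in o.items()},open("o1.json","w"))
```

```text
{'time': 3.85, 'tool_pos': [505.656, -153.779, 141.335], 'tcp_rot': [-3.141, -0.001, 1.942], 'grip_width': 23.9, 'joint_positions': [-0.44, 0.433, 1.638, 0.0, 1.071, -0.812]}
```

View pics/w1.png

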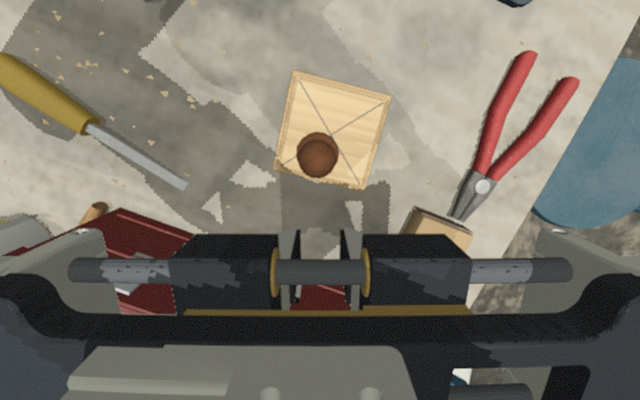

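The wrist view shows the cap with corners at about (295,72), (390,95), (365,188) and (275,165), and diagonals crossing near (333,133). The finial's head is at (317,155). Next I'll measure these.

```bash
cat >> h.py <<'E'
def look(o,im,box):
    "wrist: cap outline quad, dark finial blob (box x0,y0,x1,y1)"
    x0,y0,x1,y1=box; s=im[y0:y1,x0:x1]
    h=cv2.cvtColor(s,cv2.COLOR_BGR2HSV)
    dark=((h[...,1]>110)&(h[...,2]<140)&(h[...,0]<20)).astype(np.uint8)
    dark=cv2.morphologyEx(dark,cv2.MORPH_OPEN,np.ones((5,5),np.uint8))
    wood=((h[...,1]>60)&(h[...,2]>150)&(h[...,0]>8)&(h[...,0]<28)).astype(np.uint8)
    m=cv2.morphologyEx(wood|dark,cv2.MORPH_CLOSE,np.ones((5,5),np.uint8))
    m=cv2.morphologyEx(m,cv2.MORPH_OPEN,np.ones((7,7),np.uint8))
    big=lambda m:max(cv2.findContours(m,0,1)[0],key=cv2.contourArea)
    off=np.array([x0,y0])
    return big(m)[:,0]+off, big(dark)[:,0]+off
E
python3 - <<'E'
from h import *
import json
np.set_printoptions(suppress=True,precision=1)
o=json.load(open("o1.json"));im=cv2.imread("pics/w1.png")
C,D=look(o,im,(255,50,410,205))
hull=cv2.convexHull(C.astype(np.int32))
q=cv2.approxPolyDP(hull,8,True)[:,0];print("quad",q.tolist())
g=ray("wrist",C,0,o)[:,:2].astype(np.float32)
print("rect z0",cv2.minAreaRect(g), "z8",cv2.minAreaRect(ray("wrist",C,8,o)[:,:2].astype(np.float32)))
e=cv2.fitEllipse(D.astype(np.int32));(cc,r)=cv2.minEnclosingCircle(D.astype(np.int32));print("dark",e,cc,r)
print("head@75",ray("wrist",[e[0],cc],75,o))
cr=cv2.resize(im[60:200,262:402],None,fx=4.2,fy=4.2,interpolation=cv2.INTER_CUBIC)
cv2.imwrite("pics/c2.png",cr)
E
```

```text
quad [[293, 71], [390, 96], [363, 189], [273, 169]]
rect z0 ((493.1616516113281, -94.08476257324219), (105.0216064453125, 104.63529205322266), 8.016074180603027) z8 ((492.7795104980469, -93.86978149414062), (102.21951293945312, 101.84351348876953), 8.01607608795166)
dark ((316.885498046875, 154.49749755859375), (40.06492614746094, 44.329490661621094), 2.3664774894714355) (317.5, 155.0) 22.67717933654785
head@75 [[ 486.3 -111.1   75. ]
 [ 486.9 -111.3   75. ]]
```

View pics/c2.png

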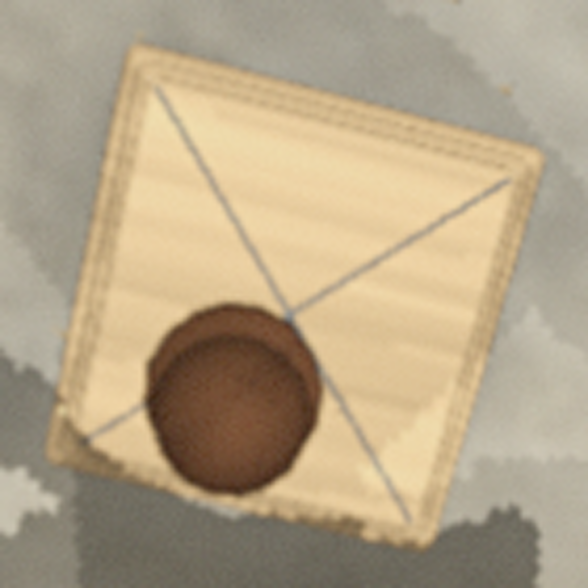

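The crop shows the diagonals crossing at about (288,315). The foot's circle is centred near (234,390) and the head near (233,413).

Run:
```python
from h import *
import json
np.set_printoptions(suppress=True,precision=2)
o=json.load(open("o1.json"))
f=lambda p:[(p[0]+.5)/4.2-.5+262,(p[1]+.5)/4.2-.5+60]
m=ray("wrist",[f((288.5,315))],30,o)[0];print("mid",m)
k=ray("wrist",[f(p) for p in [(155,87),(508,180),(408,522),(85,440)]],30,o);print(k)
ft=ray("wrist",[f((234.5,390))],38,o)[0];hd=ray("wrist",[f((233,413))],75,o)[0]
print("foot",ft,"head",hd)
d=m-(ft+hd)/2;d[2]=0;print("push",d,np.hypot(d[0],d[1]),"yaw",np.degrees(np.arctan2(d[1],d[0])),"now",np.degrees(o['tcp_rot'][2]))
```

```text
mid [492.77 -94.06  30.  ]
[[ 448.19  -59.93   30.  ]
 [ 526.69  -49.57   30.  ]
 [ 536.71 -127.96   30.  ]
 [ 459.54 -137.33   30.  ]]
foot [ 487.28 -113.26   38.  ] head [ 487.41 -113.59   75.  ]
push [ 5.42 19.37  0.  ] 20.110838206037354 yaw 74.35551395930065 now 111.27980253930743
```

Run:
```python
from h import *
import json
np.set_printoptions(suppress=True,precision=1)
o=json.load(open("o1.json"))
w=cv2.imread("pics/w1.png")
for zz in (60,90,120,150): print(zz,ray("wrist",[[120,208],[192,234],[320,285]],zz,o)[:,:2].tolist(), ray("scene",[[377,294],[489,197]],zz)[:,:2].tolist(), ray("side",[[195,241],[398,246]],zz)[:,:2].tolist())
cv2.imwrite("pics/c3.png",np.vstack([cv2.resize(w[195:325,60:360],None,fx=2,fy=2),cv2.resize(cv2.imread("pics/scene.png")[180:320,350:650],None,fx=2,fy=2)]))
```

```text
60 [[335.8775323778161, -223.25765547802914], [404.91845849879417, -223.40737449602727], [535.421944568804, -229.88366394292873]] [[346.4257539425336, -224.94280992611175], [751.3549945620073, -228.343061171356]] [[262.7689158881227, -173.65826735830103], [657.1288685646629, -159.58911508943015]]
90 [[353.75935903373176, -206.0921952427346], [414.1644001068596, -206.22318687247838], [528.3440451254112, -211.88939895885824]] [[323.27010739665224, -241.6167271182096], [710.245424093584, -244.86621658571397]] [[279.2791958076154, -210.10934928428162], [650.9674540763863, -196.84903046477928]]
120 [[371.6411856896474, -188.92673500744004], [423.4103417149251, -189.03899924892946], [521.2661456820184, -193.89513397478777]] [[300.1144608507708, -258.29064431030747], [669.1358536251607, -261.38937200007194]] [[295.7894757271081, -246.5604312102621], [644.8060395881096, -234.1089458401285]]
150 [[389.52301234556296, -171.7612747721455], [432.6562833229906, -171.85481162538053], [514.1882462386257, -175.9008689907173]] [[276.95881430488936, -274.96456150240533], [628.0262831567372, -277.91252741443]] [[312.29975564660083, -283.0115131362427], [638.6446250998329, -271.36886121547775]]Traceback (most recent call last):
  File "<stdin>", line 7, in <module>
    return _nx.concatenate(arrs, 0, dtype=dtype, casting=casting)
           ~~~~~~~~~~~~~~~^^^^^^^^^^^^^^^^^^^^^^^^^^^^^^^^^^^^^^^
ValueError: all the input array dimensions except for the concatenation axis must match exactly, but along dimension 1, the array at index 0 has size 600 and the array at index 1 has size 580
```

The box's upper edge lies at about y=-226, z=60 and its lid rises behind that, so the gripper body clears it. I'll turn the tool to the push direction, shift behind the finial, then descend.

Request:
arm_command --gripper '[24, 24, 24, 24, 24]' --pt "0 0 0" --pt "0 0 0" --pt "0 0 0" --pt "0 0 0" --pt "0 0 0" --twist '[1, 1, 1, 1, 1]'

```text
time: 4.53
tool_pos: [505.8, -153.9, 141.7]
tcp_rot: [-3.142, -0.0, 1.504]
contact_force: [-0.9, -0.3, -1.0]
grip_width: 24.1
finger_force: 0.0
```

Request:
arm_command --gripper '[24, 24, 24, 24, 24]' --pt "0 0 0" --pt "0 0 0" --pt "0 0 0" --pt "-0.12 -0.57 0" --pt "-0.13 -0.57 0" --twist '[1, 1, 0.4, 0, 0]'

```text
time: 5.15
tool_pos: [476.4, -152.1, 141.6]
tcp_rot: [-3.141, -0.0, 1.298]
contact_force: [-0.6, -0.6, 0.8]
grip_width: 23.9
finger_force: 0.0
```

Request:
arm_command --gripper '[24, 24, 24, 24, 24]' --pt "0 0 0.8" --pt "0 0 0.8" --pt "0 0 0.8" --pt "0 0 0.8" --pt "0 0 0" --twist '[0, 0, 0, 0, 0]'

```text
time: 5.78
tool_pos: [475.9, -151.7, 60.6]
tcp_rot: [-3.139, -0.001, 1.297]
contact_force: [0.1, 0.4, 0.3]
grip_width: 23.7
finger_force: 0.0
```

Run:
```python
from h import *
import json
o=get_obs();print({k:np.round(o[k],3).tolist() for k in ('time','tool_pos','tcp_rot','grip_width','contact_force')})
a=capture("wrist")[:,:,::-1];cv2.imwrite("pics/w2.png",a)
json.dump({k:np.array(v).tolist() for k,v in o.items()},open("o2.json","w"))
P=proj("wrist",[[492.8,-94.1,30],[487.3,-113.4,40],[487.3,-113.4,75]],o);print(P.round(1).tolist())
```

```text
{'time': 5.775, 'tool_pos': [475.85, -151.74, 60.637], 'tcp_rot': [-3.139, -0.001, 1.297], 'grip_width': 23.688, 'contact_force': [0.093, 0.445, 0.318]}
[[321.5, 140.4], [321.4, 172.9], [321.6, 184.8]]
```

View pics/w2.png

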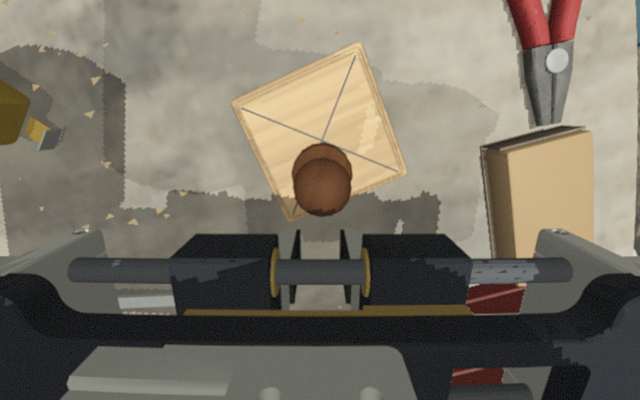

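The wrist view shows the crossing at (322,140) and the finial at (322,180), in line with the finger gap near column 320. Now I'll descend, approach and push slowly.

Request:
arm_command --gripper '[24, 24, 24, 24, 24]' --pt "0 0 0.4" --pt "0 0 0.4" --pt "0 0 0.2" --pt "0 0 0" --pt "0 0 0" --twist '[0, 0, 0, 0, 0]'

```text
time: 6.45
tool_pos: [476.9, -152.2, 36.8]
tcp_rot: [3.141, -0.0, 1.296]
contact_force: [0.6, 1.2, -0.4]
grip_width: 24.0
finger_force: 0.0
```

Request:
arm_command --gripper '[24, 24, 24, 24, 24]' --pt "0.1 0 0" --pt "0.1 0 0" --pt "0.1 0 0" --pt "0.08 0 0" --pt "0.06 0 0" --twist '[0, 0, 0, 0, 0]'

```text
time: 7.08
tool_pos: [479.8, -141.4, 36.7]
tcp_rot: [-3.142, -0.0, 1.296]
contact_force: [-0.4, -1.1, 1.0]
grip_width: 24.0
finger_force: 0.0
```

Request:
arm_command --gripper '[24, 24, 24, 24, 24]' --pt "0.06 0 0" --pt "0.08 0 0" --pt "0.08 0 0" --pt "0.08 0 0" --pt "0.06 0 0" --twist '[0, 0, 0, 0, 0]'

```text
time: 7.7
tool_pos: [482.2, -132.8, 36.7]
tcp_rot: [3.142, -0.0, 1.296]
contact_force: [0.5, -0.0, 0.1]
grip_width: 24.0
finger_force: 0.2
```

```bash
cat > m.py <<'E'
from h import *
import json,sys
n=sys.argv[1]
np.set_printoptions(suppress=True,precision=1)
o=get_obs();print({k:np.round(o[k],3).tolist() for k in ('time','tool_pos','tcp_rot','contact_force')})
a=capture("wrist")[:,:,::-1].copy();cv2.imwrite(f"pics/{n}.png",a)
json.dump({k:np.array(v).tolist() for k,v in o.items()},open(n+".json","w"))
c=proj("wrist",[[492.8,-94.1,30]],o)[0].astype(int)
C,D=look(o,a,(c[0]-110,max(0,c[1]-110),c[0]+110,min(c[1]+110,232)))
t=D[:,1].argmin();x,y,w,h=cv2.boundingRect(D.astype(np.int32));print("dark box",x,y,w,h)
ax=R.from_euler('xyz',o['tcp_rot']).as_matrix()
print("head-ish top edge of foot row",y,"pred mid px",proj("wrist",[[492.8,-94.1,30]],o)[0])
# far foot rim: topmost dark point at z=40; foot centre 20 back
p=ray("wrist",[[x+w/2-.5,y-.5]],40,o)[0];f=p-20*ax[:,0];print("foot est",f[:2],"to mid (tool x,y)",(np.array([492.8,-94.1,0])-f)@ax[:,:2])
E
python3 m.py w3
python3 - <<'E'
# same estimator bias check on w2 (finial then at 487.3,-113.4)
from h import *
import json
o=json.load(open("o2.json"));a=cv2.imread("pics/w2.png");C,D=look(o,a,(212,30,432,232))
x,y,w,h=cv2.boundingRect(D.astype(np.int32));print(x,y,w,h)
ax=R.from_euler('xyz',o['tcp_rot']).as_matrix();print(ray("wrist",[[x+w/2-.5,y-.5]],40,o)[0]-20*ax[:,0])
E
```

```text
{'time': 7.7, 'tool_pos': [482.218, -132.79, 36.704], 'tcp_rot': [3.142, -0.0, 1.296], 'contact_force': [0.501, -0.002, 0.117]}
dark box 286 171 68 61
head-ish top edge of foot row 171 pred mid px [319.8 176.9]
foot est [ 488.7 -107.9] to mid (tool x,y) [14.4  0.2]
292 144 60 72
[ 486.99376041 -114.55041927   39.9875626 ]
```

Request:
arm_command --gripper '[24, 24, 24, 24, 24]' --pt "0.06 0 0" --pt "0.09 0 0" --pt "0.09 0 0" --pt "0.08 0 0" --pt "0.06 0 0" --twist '[0, 0, 0, 0, 0]'

```text
time: 8.38
tool_pos: [484.8, -123.6, 36.7]
tcp_rot: [3.142, -0.0, 1.296]
contact_force: [-0.1, -0.5, 0.0]
grip_width: 24.4
finger_force: 0.2
```

```bash
python3 m.py w4; python3 -c "
import cv2;a=cv2.imread('pics/w4.png');cv2.imwrite('pics/c4.png',cv2.resize(a[90:270,240:400],None,fx=3.3,fy=3.3,interpolation=cv2.INTER_CUBIC))"
```

```text
{'time': 8.375, 'tool_pos': [484.794, -123.601, 36.703], 'tcp_rot': [3.142, -0.0, 1.296], 'contact_force': [-0.074, -0.472, 0.038]}
dark box 287 170 67 62
head-ish top edge of foot row 170 pred mid px [319.8 192.3]
foot est [491.7 -98.2] to mid (tool x,y) [ 4.3 -0.1]
```

View pics/c4.png

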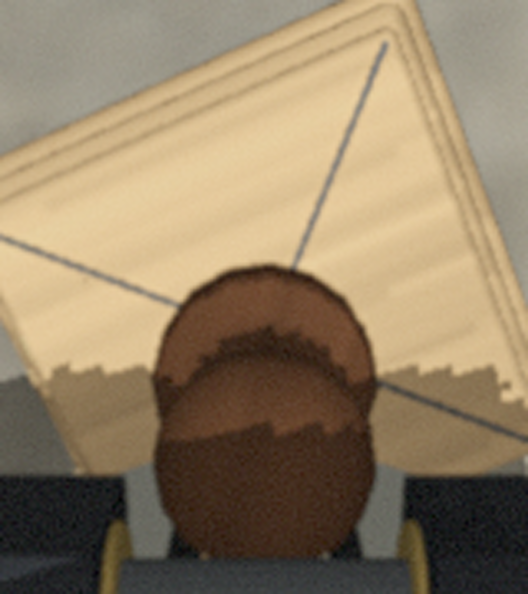

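The crop shows the crossing at (320,192) px, so the cap hasn't moved. About 4–6 mm are left, so I'll push 4 mm and then check.

Request:
arm_command --gripper '[24, 24, 24, 24, 24]' --pt "0.05 0 0" --pt "0.06 0 0" --pt "0.05 0 0" --pt "0 0 0" --pt "0 0 0" --twist '[0, 0, 0, 0, 0]'

```text
time: 9.05
tool_pos: [485.8, -119.9, 36.7]
tcp_rot: [3.142, -0.0, 1.296]
contact_force: [-1.3, -0.1, 0.1]
grip_width: 24.0
finger_force: 0.0
```

Request:
arm_command --gripper '[24, 24, 24, 24, 24]' --pt "-0.2 0 0" --pt "-0.4 0 0" --pt "-0.6 0 0" --pt "-0.6 0 0" --pt "0 0 0" --twist '[0, 0, 0, 0, 0]'

```text
time: 9.68
tool_pos: [473.3, -164.7, 36.7]
tcp_rot: [3.141, 0.0, 1.293]
contact_force: [0.3, 0.4, -0.2]
grip_width: 24.1
finger_force: 0.0
```

```bash
python3 m.py w5
cat > fit.py <<'E'
from h import *
import json,sys
from scipy.optimize import least_squares
np.set_printoptions(suppress=True,precision=2)
n=sys.argv[1];o=json.load(open(n+".json"));a=cv2.imread(f"pics/{n}.png")
c=proj("wrist",[[492.8,-94.1,30]],o)[0].astype(int)
C,D=look(o,a,(c[0]-110,max(0,c[1]-110),c[0]+110,min(c[1]+110,228)))
_,_,cam0=cam("wrist",o)
H=cv2.convexHull(D.astype(np.int32))[:,0]
# predicted silhouettes of finial: foot (z30/40 circles) + head sphere
t=np.linspace(0,2*np.pi,180)
def poly(f):
    ring=lambda r,z:np.c_[f[0]+r*np.cos(t),f[1]+r*np.sin(t),np.full(180,z)]
    v=np.array([f[0],f[1],75])-cam0;v/=np.linalg.norm(v);u=np.cross(v,[1,0,0]);u/=np.linalg.norm(u);w=np.cross(v,u)
    P=np.vstack([ring(20,30.3),ring(20,39.5),np.array([f[0],f[1],75])+15.5*(np.outer(np.cos(t),u)+np.outer(np.sin(t),w))])
    return cv2.convexHull(proj("wrist",P,o).astype(np.float32))
E=cv2.convexHull(D.astype(np.int32))[:,0];D2=D[(D[:,1]<225)].astype(float)
on=np.array([p for p in D2 if abs(cv2.pointPolygonTest(cv2.convexHull(D.astype(np.int32)).astype(np.float32),tuple(map(float,p)),True))<1.2])
res=lambda f:[cv2.pointPolygonTest(poly(f),tuple(map(float,p)),True)-f[2] for p in on]
s=least_squares(res,[492,-95,0],diff_step=1e-3,x_scale=[1,1,1],loss='soft_l1')
f=s.x;ax=R.from_euler('xyz',o['tcp_rot']).as_matrix();d=np.array([492.8-f[0],-94.1-f[1],0])
print(n,"finial",f,"rms",np.std(s.fun),"to mid world",d[:2],"tool",d@ax[:,:2],len(on))
E
for n in w5;do python3 fit.py $n;done; python3 -c "
import cv2;a=cv2.imread('pics/w5.png');cv2.imwrite('pics/c5.png',cv2.resize(a[60:240,230:410],None,fx=3.3,fy=3.3,interpolation=cv2.INTER_CUBIC))"
```

```text
{'time': 9.675, 'tool_pos': [473.274, -164.664, 36.695], 'tcp_rot': [3.141, 0.0, 1.293], 'contact_force': [0.258, 0.44, -0.229]}
dark box 283 84 73 76
head-ish top edge of foot row 84 pred mid px [319.5 119.8]
foot est [492.1 -95.7] to mid (tool x,y) [1.8 0.3]Traceback (most recent call last):
  File "fit.py", line 20, in <module>
    s=least_squares(res,[492,-95,0],diff_step=1e-3,x_scale=[1,1,1],loss='soft_l1')
    return func(*args, **kwargs)
    result = trf(vector_fun.fun, vector_fun.jac, x0, f0, J0, lb, ub, ftol, xtol,
                 gtol, max_nfev, x_scale, loss_function, tr_solver,
                 tr_options.copy(), verbose, callback=callback_wrapped)
    return trf_no_bounds(
        fun, jac, x0, f0, J0, ftol, xtol, gtol, max_nfev, x_scale,
        loss_function, tr_solver, tr_options, verbose, callback=callback)
    J = jac(x)
    self._update_jac()
    ~~~~~~~~~~~~~~~~^^
    self.J = self.jac_wrapped(xp_copy(self.x), f0=self.f)
             ~~~~~~~~~~~~~~~~^^^^^^^^^^^^^^^^^^^^^^^^^^^^
    J, dct = approx_derivative(
             ~~~~~~~~~~~~~~~~~^
        self.fun,
    
[... 582 characters left out ...]
~^^^^^^^^^^^^^^^^^^^^^^^^^^^^^^
    return np.atleast_1d(self.fun(x))
                         ~~~~~~~~^^^
    return self.f(x, *self.args, **self.kwargs)
           ~~~~~~^^^^^^^^^^^^^^^^^^^^^^^^^^^^^^
  File "fit.py", line 19, in <lambda>
    res=lambda f:[cv2.pointPolygonTest(poly(f),tuple(map(float,p)),True)-f[2] for p in on]
                                       ~~~~^^^
  File "fit.py", line 16, in poly
    return cv2.convexHull(proj("wrist",P,o).astype(np.float32))
                          ~~~~^^^^^^^^^^^^^
  File "h.py", line 15, in proj
    c,r,p=cam(n,o)
          ~~~^^^^^
  File "h.py", line 5, in cam
    c=get_calibration(n)
ValueError: time passes only in moves, steps and waits
```

View pics/c5.png

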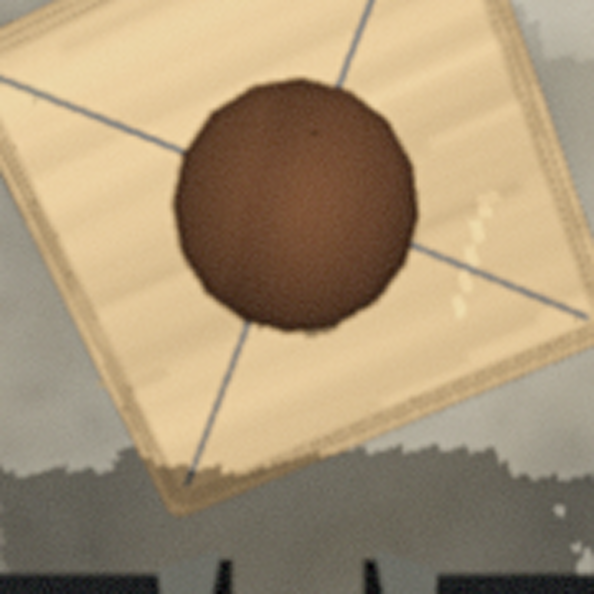

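I'm dropping that fit script, because it is a search over a drawn model and the task rules that out. The crop shows the finial seen from straight above, its disc centred at about (319.6,122) px, and the crossing at (319.4,119.7). I'll cast rays for the offset.

```bash
rm fit.py
cat > c.py <<'E'
from h import *
import json,sys
np.set_printoptions(suppress=True,precision=2)
n=sys.argv[1];o=json.load(open(n+".json"));a=cv2.imread(f"pics/{n}.png")
c=proj("wrist",[[492.8,-94.1,30]],o)[0].astype(int)
C,D=look(o,a,(c[0]-80,max(0,c[1]-80),c[0]+80,min(c[1]+80,228)))
g=ray("wrist",D,75,o)[:,:2].astype(np.float32)
e=cv2.fitEllipse(g);ce,r=cv2.minEnclosingCircle(g)
_,_,p=cam("wrist",o);ax=R.from_euler('xyz',o['tcp_rot']).as_matrix()
print("ellipse",np.array(e[0]),e[1],"circle",np.array(ce),r,"cam",p)
for q in(e[0],ce): print("to mid tool x,y",np.array([492.7-q[0],-94.1-q[1],0])@ax[:,:2])
print("mid by lines",ray("wrist",[[319.35,119.65]],30,o))
E
python3 c.py w5
```

```text
ellipse [492.3  -95.46] (30.037109375, 30.209287643432617) circle [492.27 -95.53] 15.414291381835938 cam [492.7  -94.66 195.15]
to mid tool x,y [1.42 0.01]
to mid tool x,y [1.49 0.03]
mid by lines [[492.75 -94.    30.  ]]
```

The finial is 1.4 mm short along the push direction and laterally exact. One more small nudge.

Request:
arm_command --gripper '[24, 24, 24, 24, 24]' --pt "0.5 0 0" --pt "0.5 0 0" --pt "0.4 0 0" --pt "0.2 0 0" --pt "0.1 0 0" --twist '[0, 0, 0, 0, 0]'

```text
time: 10.35
tool_pos: [485.3, -121.8, 36.7]
tcp_rot: [3.142, -0.0, 1.296]
contact_force: [0.8, -0.7, -0.1]
grip_width: 24.5
finger_force: 0.0
```

Request:
arm_command --gripper '[24, 24, 24, 24, 24]' --pt "0.06 0 0" --pt "0.05 0 0" --pt "0.05 0 0" --pt "0 0 0" --pt "0 0 0" --twist '[0, 0, 0, 0, 0]'

```text
time: 10.98
tool_pos: [486.3, -118.6, 36.7]
tcp_rot: [3.142, -0.0, 1.295]
contact_force: [-1.0, 0.3, -0.1]
grip_width: 24.5
finger_force: 0.2
```

Request:
arm_command --gripper '[24, 24, 24, 24, 24]' --pt "-0.2 0 0" --pt "-0.4 0 0" --pt "-0.6 0 0" --pt "-0.6 0 0" --pt "0 0 0" --twist '[0, 0, 0, 0, 0]'

```text
time: 11.6
tool_pos: [473.7, -163.2, 36.7]
tcp_rot: [3.141, 0.0, 1.293]
contact_force: [0.8, -0.1, -0.4]
grip_width: 23.8
finger_force: 0.0
```

```bash
python3 m.py w6; python3 c.py w6;python3 -c "
import cv2;a=cv2.imread('pics/w6.png');cv2.imwrite('pics/c6.png',cv2.resize(a[60:240,230:410],None,fx=3.3,fy=3.3,interpolation=cv2.INTER_CUBIC))"
```

```text
{'time': 11.6, 'tool_pos': [473.706, -163.202, 36.712], 'tcp_rot': [3.141, 0.0, 1.293], 'contact_force': [0.757, -0.074, -0.359]}
dark box 283 85 73 76
head-ish top edge of foot row 85 pred mid px [319.5 122.6]
foot est [492.4 -94.7] to mid (tool x,y) [0.7 0.2]
ellipse [492.68 -94.26] (30.031049728393555, 30.33552360534668) circle [492.74 -94.37] 15.462250709533691 cam [493.12 -93.19 195.17]
to mid tool x,y [ 0.16 -0.03]
to mid tool x,y [ 0.25 -0.11]
mid by lines [[493.18 -92.53  30.  ]]
```

View pics/c6.png

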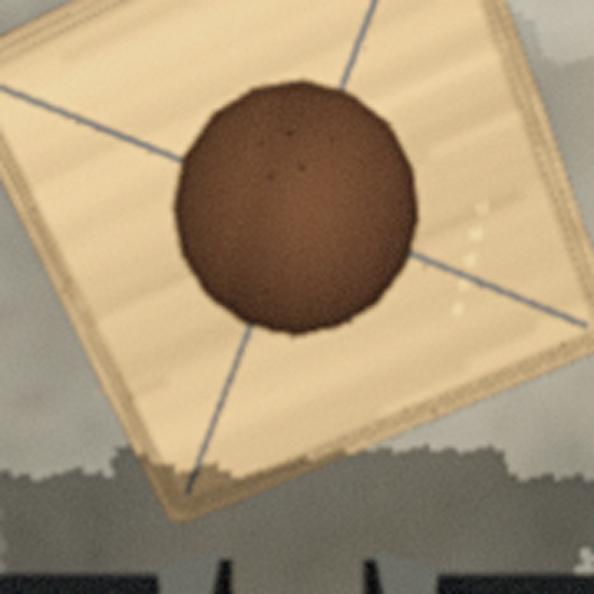

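The crop shows the crossing at (319.6,122.4) px under the finial's centre, 0.2 mm off, with the cap unmoved. I'll retreat and hand in.

Request:
arm_command --gripper '[24, 24, 24, 24, 24]' --pt "0 0 -0.5" --pt "0 0 -1" --pt "0 0 -1" --pt "0 0 -1" --pt "0 0 -0.5" --twist '[0, 0, 0, 0, 0]'

```text
time: 12.28
tool_pos: [474.7, -161.6, 138.7]
tcp_rot: [3.139, 0.0, 1.296]
contact_force: [0.1, 0.8, -0.3]
grip_width: 23.8
finger_force: 0.0
```

Request:
arm_command --gripper '[24, 24, 24, 24, 24]' --pt "0 0 0" --pt "0 0 0" --pt "0 0 0" --pt "0 0 0" --pt "0 0 0" --twist '[0, 0, 0, 0, 0]'

```text
time: 12.9
tool_pos: [473.9, -161.8, 136.4]
tcp_rot: [-3.141, -0.0, 1.296]
contact_force: [1.0, 0.4, 0.3]
grip_width: 24.0
finger_force: 0.0
```

```bash
python3 -c "
from plant import *
print(close_job())"
```

```text
the job is handed in; nothing more can be done
None
```

The finial stands upright on the cap's middle, about 0.2 mm off by the last wrist-camera check; the cap did not move, nothing else was touched, and the job was handed in at about 13 s.

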